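Make up two yo-yo service kits

TASK

Make up two service kits from the stock standing on the bench mat: for the bearing change, put the wide black yo-yo in the large round pocket of the three-pocket plywood tray, the larger bearing tin in its smaller round pocket and the red axle wrench in its oblong pocket; for the oiling job, put the slim metal yo-yo in the larger pocket of the two-pocket tray and the oil bottle in its smaller one. Set each thing down flat on the floor of its pocket without dropping it, and keep the oil bottle upright. Leave the small bearing tin, the caliper and the glass jar where they are.

Things in the scene. Friction and masses are not known exactly. Their poses are not given: they have to be found in the camera images.
- wide_yoyo: Wide (butterfly) yo-yo, matte black, lying on one flat face with its axle upright: 56 mm across, 44 mm tall, hourglass-shaped. Each end is a straight 9 mm high rim of full 56 mm diameter (heights 0-9 and 35-44 mm); between them it narrows to a thin waist. From above: a black disc with a small metal hub. For the three-pocket tray. Origin: centre of its underside, z up. About 65 g.
- slim_yoyo: Slim yo-yo, bare aluminium, lying on one flat face with its axle upright: 54 mm across, 32 mm tall, nearly straight-sided with chamfered edges (foot 48 mm across) and a 3 mm string gap at half height. From above: a metal disc with a small dark hub. For the two-pocket tray. Origin: centre of its underside, z up. About 50 g.
- large_tin: Larger bearing tin, round aluminium, 44 mm across, 22 mm tall, three chrome bearings showing in the dark window of its lid. For the three-pocket tray. Origin: centre of its underside, z up. About 40 g.
- axle_wrench: Red plastic double-ended axle wrench lying flat: 94 mm long along its x axis, 14 mm thick; the handle is 16 mm wide (along y) at mid-length, with a round head 24 mm across centred 35 mm either side of the middle. Any yaw; either way round is the same. For the three-pocket tray. Origin: middle of its underside, x along its length, z up. About 25 g.
- oil_bottle: Oil bottle, amber glass with a white band and a black nozzle cap, standing upright: body 28 mm across and 42 mm tall, cap 18 mm across from height 47 to 56 mm, nozzle tip at 64 mm. For the two-pocket tray. Origin: centre of its underside, z up. About 35 g.
- tray_three: Fixed plywood tray, 216 mm along its x, 128 along y, 9 high, left or right of the stock, yawed up to 13 degrees. Pockets 5 mm deep (floor 4 mm over the counter), centred at y = 0: round 74 mm for the wide yo-yo at x = -63 mm, round 62 mm for the larger tin at x = +11 mm, oblong for the wrench (44 mm along tray x, 112 along y) at x = +78 mm. Origin: centre of underside, z up.
- tray_two: Fixed plywood tray, 140 mm along its x, 84 along y, 9 high, on the other side of the stock from the three-pocket tray, yawed up to 13 degrees. Pockets 5 mm deep (floor 4 mm over the counter), centred at y = 0: round 68 mm for the slim yo-yo at x = -28 mm, round 46 mm for the oil bottle at x = +39 mm. Origin: centre of underside, z up.
- small_tin: Smaller bearing tin, round aluminium, 30 mm across, 18 mm tall, one chrome bearing in its lid; stands among the stock, in no kit: leave it there. Origin: centre of its underside.
- caliper: Steel sliding caliper lying flat beyond the stock, 235 mm long along its x, up to 75 mm over its jaws, 13 mm thick: leave it there. Origin: middle of its beam, at counter height.
- jar: Small glass jar of chrome bearings with an aluminium lid, 48 mm across, 60 mm tall, beyond the stock: leave it there. Origin: centre of its underside.
There are look-alikes about, which are no part of the job. What is shaped like the tray_two but blue or turquoise is not meant.

How it is judged (in metres and radians):
At the end, for the whole second after the job is handed in: All five things lie in their own pockets: origin within 12 mm of the pocket's centre along each tray axis, underside less than 6.5 mm above the tray's underside (pocket floor 4 mm, tray top 9 mm), upright or flat within 0.1 rad, at rest (x of wide_yoyo in the frame of tray_three between -0.075 and -0.051 m and y of wide_yoyo in the frame of tray_three between -0.012 and 0.012 m and z of each of wide_yoyo, large_tin, axle_wrench in the frame of tray_three below 0.0065 m and angle between each of wide_yoyo, large_tin, axle_wrench, slim_yoyo, oil_bottle's own z axis and vertical below 0.1 rad and linear speed of each of wide_yoyo, large_tin, axle_wrench, slim_yoyo, oil_bottle below 0.01 m/s and angular speed of each of wide_yoyo, large_tin, axle_wrench, slim_yoyo, oil_bottle below 0.1 rad/s and x of large_tin in the frame of tray_three between -0.001 and 0.023 m and y of large_tin in the frame of tray_three between -0.012 and 0.012 m and x of axle_wrench in the frame of tray_three between 0.066 and 0.09 m and y of axle_wrench in the frame of tray_three between -0.012 and 0.012 m and x of slim_yoyo in the frame of tray_two between -0.04 and -0.016 m and y of slim_yoyo in the frame of tray_two between -0.012 and 0.012 m and z of each of slim_yoyo, oil_bottle in the frame of tray_two below 0.0065 m and x of oil_bottle in the frame of tray_two between 0.027 and 0.051 m and y of oil_bottle in the frame of tray_two between -0.012 and 0.012 m); the robot touches nothing.
It fails at once if the small tin, the caliper or the glass jar is moved from its place by more than 20 mm (distance of any of small_tin, caliper, jar from where it was at the start of the episode above 0.02 m).
It fails at once if the oil bottle is tipped by more than 30 degrees (angle between oil_bottle's own z axis and vertical above 0.52 rad).
It fails at once if one of the five kit things is dropped: it falls faster than 0.75 m/s with no finger on it (a drop of about 30 mm) ((linear speed of wide_yoyo above 0.75 m/s and contact force between the fingers and wide_yoyo below 0.05 N) or (linear speed of slim_yoyo above 0.75 m/s and contact force between the fingers and slim_yoyo below 0.05 N) or (linear speed of large_tin above 0.75 m/s and contact force between the fingers and large_tin below 0.05 N) or (linear speed of axle_wrench above 0.75 m/s and contact force between the fingers and axle_wrench below 0.05 N) or (linear speed of oil_bottle above 0.75 m/s and contact force between the fingers and oil_bottle below 0.05 N)).
It also fails if it takes over 125 s, if anything falls off the work surface, if the arm or the gripper's body presses on something with over 40 N, if the wrist force passes 120 N, or if a joint passes its speed limit or range.

ROBOT

A 6-joint arm with a two-finger parallel gripper is mounted at the origin on the work surface. World frame = base frame: x ahead of the robot, y to its left, z up, the work surface at z = 0. Lengths are in mm, angles in degrees, forces in N, time in s.
With the tool pointing down it reaches from about 350 to 850 mm from the base axis. Payload 8.1 kg.
Tool frame: the origin (TCP) lies on the centre line of the jaws, within the pads' length; the fingertips stand 19 mm ahead of it and the grasp point (between the pads) is the TCP; z points along the fingers, y is the line along which they close (so a half turn about z gives the same grasp; the last joint's range is limited). The gripper opens to 85 mm and grips with 20 to 120 N. Pads are 22 mm wide; open, the fingers measure 114 mm over their backs; the gripper's body (76 mm by 85 mm) begins 54 mm behind the grasp point. The pads swing forward as they close: fully open they stand 13 mm farther back than shut.
Start: joints at [-4.893, 7.471, 85.268, -0, 87.261, -4.893], TCP at [600.005, 0.022, 250.292] pointing down, gripper open.
Joint ranges: [-169.43, 169.43], [-51.17, 129.36], [1.28, 143.12], [-76.62, 256.62], [0, 156.53], [-152.29, 152.29]. Speed limits (degrees/s): [136.94, 136.94, 159.86, 180, 180, 180].

INTERFACE

Orientations are given as [roll, pitch, yaw] about the fixed x, y, z axes, in that order (R = Rz(yaw) Ry(pitch) Rx(roll)).
In Python, from bench import r gives the robot as it stands. The module is installed in compiled form; this text tells all that it offers.
- The arm moves only by the tool servo_tool, never from a script. Its arguments are lists of equal length, an entry for each row: "fingers": the finger opening in m, from 0 to 0.0854; "linear": the shift along the tool's x, y, z in m, a list of three; "rotation": the turn, a rotation vector about the tool's x, y, z in degrees, a list of three. A call has 1 to 10 rows; each row is the pose to reach, as a shift and turn from the pose commanded when the call began, along the tool's axes at that moment; what a row does not reach only later rows make up. A row lasts 1/10 s, in which the tool goes at most 50 mm and 8.59 degrees, less where a joint would pass 70% of its speed; a pose out of reach is approached as far as the arm can. A call with a gripper value outside its range is refused whole. The fingers move at their own pace and stop on an object; "force" is the grip in N (left out, the last holds). Time passes only in rows, so rows that repeat a pose let the fingers close. It gives the time, the measured TCP pose, the force, the opening and the grip force at its end, in the units of the state.
- r.sense(): the state, without advancing time (a new reading comes with each control period).
- r.snapshot(name): name is "scene" or "side" or "wrist"; returns a dict with "frame" (420x560x3 uint8, red, green, blue), "fx", "fy", "cx", "cy" (pixels), "camera_from_world" (4x4, takes a point from world to camera coordinates). Camera axes: x right, y up, looking along -z (the intrinsics and any distortion apply to the point x, -y, -z); pixel columns grow to the right and rows downward; lengths in mm; the calibration is good to about 2 mm. A picture is of the moment at which its call begins. There is no depth.
- r.hand_in(): hands the job in; it is judged then, once.
The state is a dict: "time": time; "joint_pos": joint angles; "qd": joint speeds; "joint_efforts": joint torques, N m; "tool_pos": TCP position; "tcp_rot": TCP orientation; "ft_force": force on the tool from outside, world axes, zero at the start; "wrist_torque": the same for the moment, N m; "finger_gap": finger opening in mm; "grip_force": force on a finger pad.
Only numpy, scipy, OpenCV 4.12 (cv2) and the standard library are available. Lean on these libraries where they do the work, as an engineer would, in place of code of your own. Each camera call takes 0.05 s, during which the arm holds its last target. There are 200 camera calls.

## Working session

There is one attempt and no reset: what is moved stays moved. The work goes in short steps, Python scripts to look and compute and a tool call to move; the robot and the scene stay as the last step left them, time stands still between calls to the robot, and variables do not carry over. Pictures are saved under pics/ and viewed, at most 14 in all, crops included, and the job is handed in when it is done.

Besides the shell and the picture viewer there is one more tool, called as name(argument=value, ...) on one line, values as JSON. servo_tool: Moves the arm, as the interface text tells. Its arguments: {"type":"object","properties":{"fingers":{"type":"array","items":{"type":"number"}},"linear":{"type":"array","items":{"type":"array","items":{"type":"number"}}},"rotation":{"type":"array","items":{"type":"array","items":{"type":"number"}}},"force":{"type":"number"}},"required":["fingers","linear","rotation"]}

```bash
mkdir -p pics
cat > h.py <<'E'
import numpy as np,cv2
from bench import r
def snap(n,f=None):
    s=r.snapshot(n)
    if f: cv2.imwrite('pics/'+f,s['frame'][:,:,::-1])
    return s
def ray(s,u,v):
    T=np.array(s['camera_from_world']);R=T[:3,:3];t=T[:3,3]
    d=np.array([(u-s['cx'])/s['fx'],-(v-s['cy'])/s['fy'],-1.0])
    return -R.T@t,R.T@d
def plane(s,u,v,z):
    o,d=ray(s,u,v);return o+d*(z-o[2])/d[2]
def proj(s,p):
    T=np.array(s['camera_from_world']);c=T[:3,:3]@np.array(p)+T[:3,3]
    return s['cx']+s['fx']*c[0]/-c[2],s['cy']-s['fy']*c[1]/-c[2]
def tri(s1,p1,s2,p2):
    A=[];b=[]
    M=np.zeros((3,3));q=np.zeros(3)
    for s,p in((s1,p1),(s2,p2)):
        o,d=ray(s,*p);d=d/np.linalg.norm(d);P=np.eye(3)-np.outer(d,d);M+=P;q+=P@o
    return np.linalg.solve(M,q)
E
python3 - <<'E'
from h import *
import pickle
S={}
for n in('scene','side','wrist'):
    s=snap(n,n+'0.png');S[n]=s
    print(n,[k for k in s],s['fx'],s['cx'],s['cy'],ray(s,280,210))
    print(s.get('dist'))
pickle.dump(S,open('s0.pkl','wb'))
a=r.sense();print(a['time'],a['tool_pos'],a['tcp_rot'],a['finger_gap'])
E
```

```text
scene ['frame', 'fx', 'fy', 'cx', 'cy', 'camera_from_world'] 535.9700335704526 282.449356000236 205.87378840881402 (array([1313.71709803, -369.79109888,  943.26385521]), array([-0.61851974,  0.31399178, -0.72036285]))
None
side ['frame', 'fx', 'fy', 'cx', 'cy', 'camera_from_world'] 414.6660276794196 273.164226114367 212.15407611708378 (array([353.04579333, 892.13323877, 655.62677953]), array([ 0.10838951, -0.81497775, -0.56952763]))
None
wrist ['frame', 'fx', 'fy', 'cx', 'cy', 'camera_from_world'] 359.53804640367485 279.64627232197233 203.87510105914328 (array([600.6033566 ,  68.48696956, 373.80637385]), array([-0.00135143, -0.28425241, -0.95890037]))
None
0.15 [5.99608131e+02 6.74888641e-02 2.49480155e+02] [-1.79919208e+02 -7.14653984e-03  9.00023311e+01] 85.4548368054287
```

View pics/scene0.png

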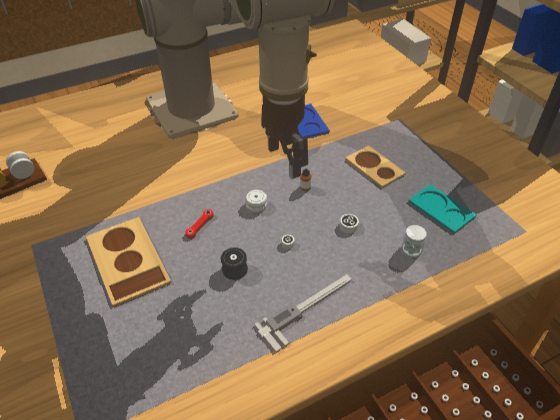

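View pics/side0.png

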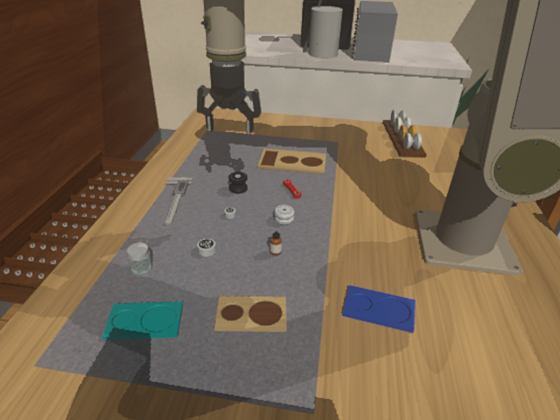

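View pics/wrist0.png

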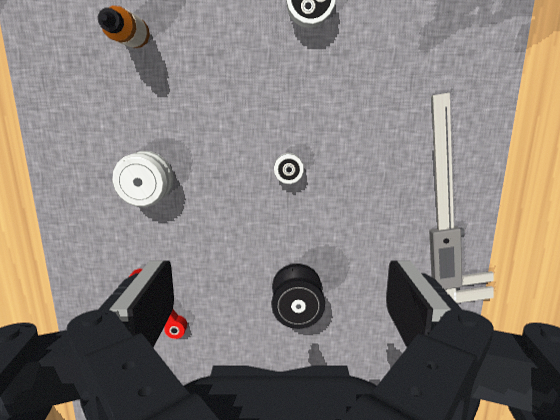

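The scene view shows tray_three at the left (pockets ~(119,238), (127,261), (137,283)) and tray_two at the upper right (pockets ~(368,160), (386,173)). The stock lies between them: black yo-yo (234,257), slim yo-yo (256,196), large tin (348,219), bottle (306,175), wrench (199,223). The side view agrees with this. The wrist view shows the slim yo-yo at (138,181), the black yo-yo at (298,306) and the small tin at (288,169).

Run:
```python
from h import *
import pickle
S=pickle.load(open('s0.pkl','rb'));a,b,w=S['scene'],S['side'],S['wrist']
for n,p,q in [('wide',(234,257),(238,176)),('slim',(256,196),(284,210)),('ltin',(348,219),(206,244)),('stin',(288,239),(230,210)),('bot tip',(306,171),(276,234)),('wr1',(208,212),(288,184)),('wr2',(189,234),(297,194)),('t3 big',(119,238),(312,161)),('t3mid',(127,261),(289,159)),('t3obl',(137,283),(269,158)),('t2big',(368,160),(265,313)),('t2small',(386,173),(232,312))]:
    print(n,tri(a,p,b,q).round(1))
for n,p,z in[('wide',(298.5,306),44),('slim',(138,181),32),('stin',(288.5,169),18)]: print(n,plane(w,*p,z).round(1))
```

```text
wide [ 617.7 -130.2   43.8]
slim [461.6  -2.3  31.7]
ltin [624.7 159.6  22.5]
stin [607.5   7.   18. ]
bot tip [462.1 134.9  56.3]
wr1 [ 466.6 -126.9   38.8]
wr2 [ 446.3 -178.4  -27.9]
t3 big [ 416.  -332.9    8.8]
t3mid [ 492.  -335.1    8.1]
t3obl [ 559.2 -332.9    6. ]
t2big [452.2 331.2   5.8]
t2small [518.3 342.2   7.3]
wide [ 619.3 -132.7   44. ]
slim [462.3  -3.7  32. ]
stin [608.6   5.8  18. ]
```

servo_tool(fingers=[0.085, 0.085, 0.085, 0.085, 0.085, 0.085, 0.085], linear=[[-0.18, -0.08, 0], [-0.18, -0.08, 0], [-0.18, -0.08, 0], [-0.18, -0.08, 0], [-0.18, -0.08, 0], [-0.18, -0.08, 0], [-0.18, -0.08, 0]], rotation=[[0, 0, 0], [0, 0, 0], [0, 0, 0], [0, 0, 0], [0, 0, 0], [0, 0, 0], [0, 0, 0]], force=30)

```text
time: 0.85
tool_pos: [520.2, -179.3, 250.1]
tcp_rot: [-180.0, -0.0, 90.0]
ft_force: [-0.3, -0.3, 0.2]
finger_gap: 85.1
grip_force: 0.0
```

Run:
```python
from h import *
import pickle
pickle.dump(snap('wrist','w1.png'),open('w1.pkl','wb'));print(r.sense()['tool_pos'])
```

```text
[ 520.40653294 -178.90667715  250.13081646]
```

servo_tool(fingers=[0.085, 0.085, 0.085, 0.085, 0.085, 0.085], linear=[[-0.14, -0.03, 0], [-0.14, -0.03, 0], [-0.14, -0.03, 0], [-0.14, -0.03, 0], [-0.14, -0.03, 0], [-0.14, -0.03, 0]], rotation=[[0, 0, 0], [0, 0, 0], [0, 0, 0], [0, 0, 0], [0, 0, 0], [0, 0, 0]])

```text
time: 1.5
tool_pos: [490.8, -318.4, 250.1]
tcp_rot: [-180.0, -0.0, 90.1]
ft_force: [-0.2, 0.6, 0.3]
finger_gap: 85.0
grip_force: 0.0
```

Run:
```python
from h import *
import pickle
pickle.dump(snap('wrist','w2.png'),open('w2.pkl','wb'));print(r.sense()['tool_pos'])
```

```text
[ 490.83932007 -318.24513201  250.20542498]
```

View pics/w1.png

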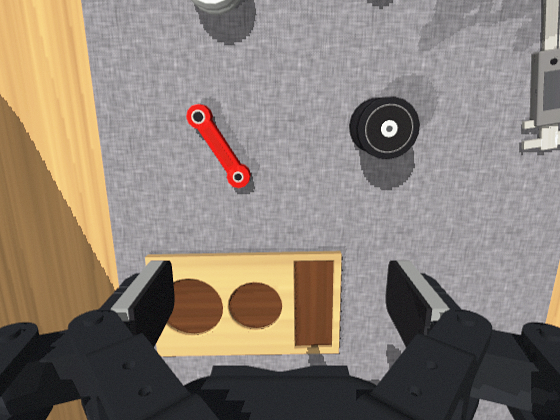

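View pics/w2.png

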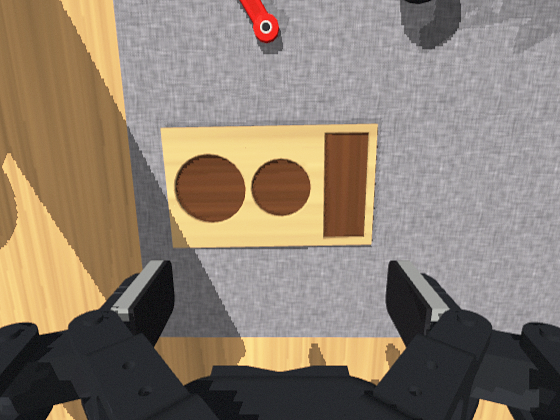

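w1 shows the wrench heads at (198,117) and (238,177), and the black yo-yo hub at (389,128). w2 shows tray_three with corners (161,128), (377,124), (372,243), (173,247) and pockets (211,188), (281,187), (346,185).

```bash
cat >> h.py <<'E'
def blobs(s,lo,hi,amin=300):
    m=cv2.inRange(cv2.cvtColor(s['frame'],cv2.COLOR_RGB2HSV),lo,hi)
    c,_=cv2.findContours(m,cv2.RETR_EXTERNAL,cv2.CHAIN_APPROX_NONE)
    return [x for x in c if cv2.contourArea(x)>amin]
def pts(s,c,z): return np.array([plane(s,*p,z) for p in c.reshape(-1,2)])[:,:2]
E
python3 - <<'E'
from h import *
import pickle
w1=pickle.load(open('w1.pkl','rb'));w2=pickle.load(open('w2.pkl','rb'));w0=pickle.load(open('s0.pkl','rb'))['wrist']
print('wide hub tri',tri(w0,(298.5,306),w1,(389,128)).round(1),'plane',plane(w1,389,128,44).round(1))
for p in((198,117),(238,177)): print('wr',plane(w1,*p,14).round(1))
print('wr tri',tri(w1,(238,177),w2,(266,27)).round(1), 'pocket tri',tri(w1,(255.5,305),w2,(281,187)).round(1))
for p in((161,128),(377,124),(372,243),(173,247)): print('corner',plane(w2,*p,9).round(1))
print('hsv',[cv2.cvtColor(w2['frame'],cv2.COLOR_RGB2HSV)[v,u] for u,v in((215,190),(281,187),(346,185),(250,140))])
for c in blobs(w2,(0,90,30),(15,255,140),800):
    P=pts(w2,c,9);print(cv2.boundingRect(c),cv2.minAreaRect(P.astype(np.float32)))
E
```

```text
wide hub tri [ 619.  -131.5   45.8] plane [ 619.3 -131.5   44. ]
wr [ 441.1 -123.1   14. ]
wr [ 478.3 -182.5   14. ]
wr tri [ 478.5 -182.2   15.6] pocket tri [ 493.  -333.6    7.1]
corner [ 372.9 -273.2    9. ]
corner [ 588.  -268.8    9. ]
corner [ 592.  -395.3    9. ]
corner [ 375.1 -400.6    9. ]
hsv [array([ 12, 164, 126], dtype=uint8), array([ 12, 169, 127], dtype=uint8), array([ 11, 164, 126], dtype=uint8), array([ 21, 110, 241], dtype=uint8)]
(252, 159, 58, 57) ((492.18359375, -333.8092346191406), (59.541683197021484, 59.815067291259766), 1.3841941356658936)
(176, 155, 69, 67) ((418.6328430175781, -335.3045959472656), (71.33135223388672, 70.59370422363281), 0.1426621675491333)
(324, 133, 44, 104) ((559.0450439453125, -332.2093505859375), (43.235321044921875, 109.82825469970703), 1.16456139087677)
```

servo_tool(fingers=[0.085, 0.085, 0.085, 0.085, 0.085, 0.085, 0.085, 0.085, 0.085, 0.085], linear=[[0.45, 0.05, 0], [0.45, 0.05, 0], [0.45, 0.05, 0], [0.45, 0.05, 0], [0.45, 0.05, 0], [0.45, 0.05, 0], [0.45, 0.05, 0], [0.45, 0.05, 0], [0.45, 0.05, 0], [0.45, 0.05, 0]], rotation=[[0, 0, 0], [0, 0, 0], [0, 0, 0], [0, 0, 0], [0, 0, 0], [0, 0, 0], [0, 0, 0], [0, 0, 0], [0, 0, 0], [0, 0, 0]])

```text
time: 2.55
tool_pos: [539.0, 137.3, 250.5]
tcp_rot: [180.0, -0.1, 90.5]
ft_force: [-0.0, -0.6, -0.4]
finger_gap: 85.1
grip_force: 0.0
```

servo_tool(fingers=[0.085, 0.085], linear=[[0, 0, 0], [0, 0, 0]], rotation=[[0, 0, 0], [0, 0, 0]])

```text
time: 2.75
tool_pos: [539.6, 130.3, 250.3]
tcp_rot: [-180.0, 0.0, 90.1]
ft_force: [-0.0, -0.8, 1.0]
finger_gap: 84.9
grip_force: 0.0
```

Run:
```python
from h import *
import pickle
pickle.dump(snap('wrist','w3.png'),open('w3.pkl','wb'));print(r.sense()['tool_pos'])
```

```text
[539.75243398 129.57097921 250.31557501]
```

servo_tool(fingers=[0.085, 0.085, 0.085, 0.085, 0.085, 0.085, 0.085, 0.085], linear=[[0.2, -0.04, 0], [0.2, -0.04, 0], [0.2, -0.04, 0], [0.2, -0.04, 0], [0.2, -0.04, 0], [0.2, -0.04, 0], [0.2, -0.04, 0], [0.2, -0.04, 0]], rotation=[[0, 0, 0], [0, 0, 0], [0, 0, 0], [0, 0, 0], [0, 0, 0], [0, 0, 0], [0, 0, 0], [0, 0, 0]])

```text
time: 3.6
tool_pos: [500.8, 328.2, 250.4]
tcp_rot: [180.0, 0.0, 89.9]
ft_force: [-0.1, -0.4, 0.4]
finger_gap: 85.2
grip_force: 0.0
```

Run:
```python
from h import *
import pickle
pickle.dump(snap('wrist','w4.png'),open('w4.pkl','wb'));print(r.sense()['tool_pos'])
```

```text
[500.75350614 328.31008019 250.40629993]
```

View pics/w3.png

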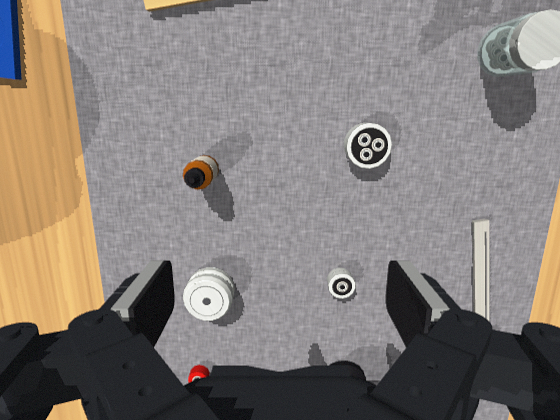

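View pics/w4.png

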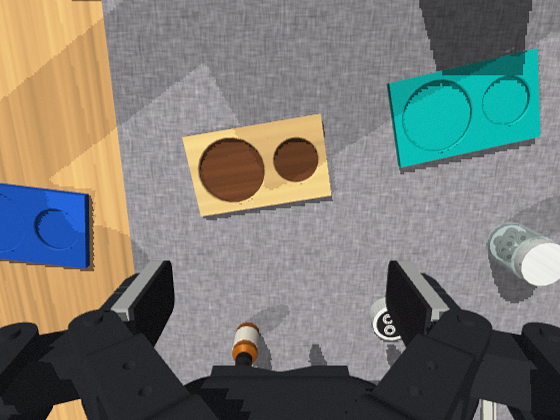

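w3 shows the bottle cap tip at (194,177), the large tin lid at (369,146) and the slim hub at (207,301). w4 shows tray_two's pockets at (232,170) and (296,159); the blue and teal trays are look-alikes.

Run:
```python
from h import *
import pickle
L=lambda n:pickle.load(open(n,'rb'))
w3=L('w3.pkl');w4=L('w4.pkl');w0=L('s0.pkl')['wrist']
print('slim',tri(w0,(138,181.5),w3,(207,301)).round(1),plane(w3,207,301,32).round(1))
print('ltin',plane(w3,369,146,22).round(1))
print('bottle tip z64',plane(w3,194,177,64).round(1),'w0',plane(w0,111,18,64).round(1),'tri',tri(w3,(194,177),w0,(111,18)).round(1))
for c in blobs(w4,(0,90,30),(15,255,140),800):
    P=pts(w4,c,9);print(cv2.boundingRect(c),cv2.minAreaRect(P.astype(np.float32)))
def ell(s,lo,hi,z,win):
    for c in blobs(s,lo,hi,200):
        x,y,w,h=cv2.boundingRect(c)
        if win[0]<x+w/2<win[1] and win[2]<y+h/2<win[3]: print((x,y,w,h),cv2.minEnclosingCircle(pts(s,c,z).astype(np.float32)))
ell(w3,(0,0,200),(180,40,255),22,(340,400,110,180))
ell(w3,(0,0,200),(180,40,255),32,(170,240,270,340))
ell(w3,(5,120,90),(20,255,255),42,(170,230,140,200))
g=cv2.resize(w3['frame'][130:210,160:240],(480,480),interpolation=0);cv2.imwrite('pics/bot.png',g[:,:,::-1])
```

```text
slim [463.   -3.7  33.9] [462.7  -4.8  32. ]
ltin [627.2 159.2  22. ]
bottle tip z64 [464.9 136.6  64. ] w0 [467.8 133.2  64. ] tri [463.2 135.   54.7]
(274, 138, 44, 44) ((517.6489868164062, 341.4219970703125), (44.07221603393555, 44.05107498168945), 89.88687896728516)
(200, 138, 64, 64) ((451.7281494140625, 330.7929382324219), (65.65431213378906, 65.04094696044922), 89.17161560058594)
(347, 123, 45, 45) ((626.6592407226562, 159.63406372070312), 21.84710121154785)
(183, 270, 46, 50) ((462.3614501953125, 2.9914398193359375), 30.427413940429688)
(183, 160, 29, 29) ((463.0445861816406, 134.98008728027344), 14.129134178161621)
```

View pics/bot.png

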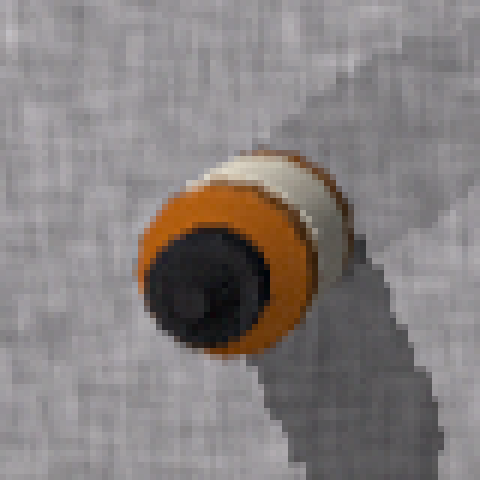

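servo_tool(fingers=[0.07, 0.07, 0.07, 0.07, 0.07, 0.07, 0.07, 0.07, 0.07, 0.07], linear=[[-0.195, -0.037, 0.13], [-0.195, -0.037, 0.13], [-0.195, -0.037, 0.13], [-0.195, -0.037, 0.13], [-0.195, -0.037, 0.13], [-0.195, -0.037, 0.13], [-0.195, -0.037, 0.13], [-0.195, -0.037, 0.16], [-0.195, -0.037, 0.19], [-0.195, -0.037, 0.218]], rotation=[[0, 0, 0], [0, 0, 0], [0, 0, 0], [0, 0, 0], [0, 0, 0], [0, 0, 0], [0, 0, 0], [0, 0, 0], [0, 0, 0], [0, 0, 0]])

```text
time: 4.65
tool_pos: [464.8, 136.0, 33.0]
tcp_rot: [179.8, -0.1, 90.0]
ft_force: [0.6, -0.5, -0.7]
finger_gap: 69.8
grip_force: 0.0
```

servo_tool(fingers=[0.07, 0.045, 0.035, 0.03, 0.02, 0.02, 0.02, 0.02], linear=[[0, 0, 0], [0, 0, 0], [0, 0, 0], [0, 0, 0], [0, 0, 0], [0, 0, 0], [0, 0, 0], [0, 0, 0]], rotation=[[0, 0, 0], [0, 0, 0], [0, 0, 0], [0, 0, 0], [0, 0, 0], [0, 0, 0], [0, 0, 0], [0, 0, 0]])

```text
time: 5.45
tool_pos: [464.6, 135.5, 34.4]
tcp_rot: [179.8, -0.0, 90.0]
ft_force: [-1.3, 0.4, 7.0]
finger_gap: 27.6
grip_force: 29.1
```

servo_tool(fingers=[0.02, 0.02, 0.02, 0.02, 0.02, 0.02, 0.02, 0.02, 0.02, 0.02], linear=[[0, 0, -0.02], [0, 0, -0.05], [0.02, 0.005, -0.06], [0.05, 0.013, -0.06], [0.085, 0.022, -0.06], [0.12, 0.032, -0.06], [0.155, 0.041, -0.06], [0.185, 0.049, -0.06], [0.2, 0.053, -0.06], [0.206, 0.055, -0.06]], rotation=[[0, 0, 0], [0, 0, 0], [0, 0, 0], [0, 0, 0], [0, 0, 0], [0, 0, 0], [0, 0, 0], [0, 0, 0], [0, 0, 0], [0, 0, 0]])

```text
time: 6.45
tool_pos: [518.5, 342.9, 93.2]
tcp_rot: [179.9, -0.1, 90.1]
ft_force: [-0.4, 0.5, -0.1]
finger_gap: 27.2
grip_force: 29.7
```

servo_tool(fingers=[0.02, 0.02, 0.02, 0.02, 0.02], linear=[[0, 0, 0], [0, 0, 0.02], [0, 0, 0.035], [0, 0, 0.045], [0, 0, 0.05]], rotation=[[0, 0, 0], [0, 0, 0], [0, 0, 0], [0, 0, 0], [0, 0, 0]])

```text
time: 6.95
tool_pos: [517.1, 339.8, 40.6]
tcp_rot: [-179.9, 0.1, 90.0]
ft_force: [0.0, -0.1, -1.0]
finger_gap: 27.2
grip_force: 29.7
```

servo_tool(fingers=[0.02, 0.02, 0.02, 0.02, 0.02], linear=[[0, 0.001, 0], [0, 0.001, 0.001], [0, 0.001, 0.002], [0, 0.001, 0.003], [0, 0.001, 0.003]], rotation=[[0, 0, 0], [0, 0, 0], [0, 0, 0], [0, 0, 0], [0, 0, 0]])

```text
time: 7.45
tool_pos: [519.1, 341.1, 39.5]
tcp_rot: [180.0, -0.0, 90.0]
ft_force: [0.2, 0.1, -0.7]
finger_gap: 27.3
grip_force: 29.7
```

servo_tool(fingers=[0.02, 0.02, 0.02, 0.02], linear=[[0, 0, 0.001], [0, 0, 0.002], [0, 0, 0.003], [0, 0, 0.003]], rotation=[[0, 0, 0], [0, 0, 0], [0, 0, 0], [0, 0, 0]])

```text
time: 7.85
tool_pos: [519.3, 341.3, 38.4]
tcp_rot: [180.0, -0.0, 90.0]
ft_force: [-8.0, -3.9, 16.1]
finger_gap: 26.9
grip_force: 31.4
```

servo_tool(fingers=[0.02, 0.035, 0.05, 0.055, 0.055, 0.055, 0.055, 0.055, 0.055, 0.055], linear=[[0, 0, -0.002], [0, 0, -0.002], [0, 0, -0.002], [0, 0, -0.002], [0, 0, -0.003], [0, 0, -0.02], [0, 0, -0.06], [0, 0, -0.11], [0, 0, -0.15], [0, 0, -0.15]], rotation=[[0, 0, 0], [0, 0, 0], [0, 0, 0], [0, 0, 0], [0, 0, 0], [0, 0, 0], [0, 0, 0], [0, 0, 0], [0, 0, 0], [0, 0, 0]])

```text
time: 8.85
tool_pos: [522.9, 343.2, 196.6]
tcp_rot: [179.3, -0.4, 90.0]
ft_force: [0.7, 0.5, -0.1]
finger_gap: 54.7
grip_force: 0.0
```

Run:
```python
from h import *
s=snap('wrist','w5.png');print(r.sense()['tool_pos'])
def ell(s,lo,hi,z):
    for c in blobs(s,lo,hi,200): print(cv2.boundingRect(c),cv2.minEnclosingCircle(pts(s,c,z).astype(np.float32)))
ell(s,(5,170,90),(20,255,255),46)
```

```text
[521.55156762 342.459215   192.73571183]
(255, 182, 35, 34) ((519.7008056640625, 340.13092041015625), 13.889006614685059)
```

View pics/w5.png

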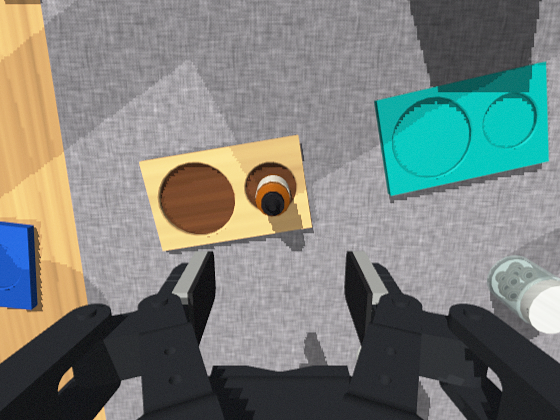

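The bottle stands upright in the small pocket, with its cap at about (272,203). Next is the slim yo-yo, gripped with the jaws along y.

servo_tool(fingers=[0.085, 0.085, 0.085, 0.085, 0.085, 0.085, 0.085, 0.085, 0.085, 0.085], linear=[[-0.04, -0.006, 0], [-0.08, -0.013, 0], [-0.12, -0.02, 0], [-0.16, -0.026, 0.02], [-0.2, -0.033, 0.04], [-0.24, -0.04, 0.06], [-0.28, -0.046, 0.08], [-0.32, -0.052, 0.096], [-0.345, -0.056, 0.096], [-0.345, -0.056, 0.096]], rotation=[[0, 0, -8], [0, 0, -16], [0, 0, -24], [0, 0, -32], [0, 0, -40], [0, 0, -48], [0, 0, -56], [0, 0, -64], [0, 0, -72], [0, 0, -80]])

```text
time: 9.9
tool_pos: [461.0, -6.7, 88.8]
tcp_rot: [-179.9, -0.2, 170.1]
ft_force: [0.7, 1.8, -0.4]
finger_gap: 84.9
grip_force: 0.0
```

servo_tool(fingers=[0.085, 0.085, 0.085], linear=[[0, 0, 0], [0, 0, 0], [0, 0, 0]], rotation=[[0, 0, -5], [0, 0, -10], [0, 0, -10]])

```text
time: 10.2
tool_pos: [462.3, -4.1, 89.7]
tcp_rot: [180.0, -0.1, -179.9]
ft_force: [0.4, 0.4, -0.4]
finger_gap: 84.8
grip_force: 0.0
```

servo_tool(fingers=[0.085, 0.085, 0.085, 0.085, 0.085], linear=[[0, 0, 0.025], [0, 0, 0.045], [0, 0, 0.058], [0, 0, 0.064], [0, 0, 0.064]], rotation=[[0, 0, 0], [0, 0, 0], [0, 0, 0], [0, 0, 0], [0, 0, 0]])

```text
time: 10.7
tool_pos: [462.3, -3.8, 25.5]
tcp_rot: [180.0, -0.1, 180.0]
ft_force: [0.3, 0.1, 1.4]
finger_gap: 84.8
grip_force: 0.0
```

servo_tool(fingers=[0.07, 0.06, 0.05, 0.045, 0.045, 0.045], linear=[[0, 0, 0], [0, 0, 0], [0, 0, 0], [0, 0, 0], [0, 0, 0], [0, 0, 0]], rotation=[[0, 0, 0], [0, 0, 0], [0, 0, 0], [0, 0, 0], [0, 0, 0], [0, 0, 0]])

```text
time: 11.3
tool_pos: [463.9, -4.1, 27.6]
tcp_rot: [-180.0, 0.1, 180.0]
ft_force: [-2.5, 0.6, 6.3]
finger_gap: 52.2
grip_force: 30.2
```

servo_tool(fingers=[0.045, 0.045, 0.045, 0.045, 0.045, 0.045, 0.045, 0.045, 0.045, 0.045], linear=[[0, 0, -0.02], [0, 0.01, -0.05], [0.002, 0.04, -0.064], [0.003, 0.085, -0.064], [0.005, 0.13, -0.064], [0.007, 0.175, -0.064], [0.008, 0.22, -0.064], [0.01, 0.265, -0.064], [0.011, 0.305, -0.064], [0.011, 0.325, -0.064]], rotation=[[0, 0, 0], [0, 0, 0], [0, 0, 0], [0, 0, 0], [0, 0, 0], [0, 0, 0], [0, 0, 0], [0, 0, 0], [0, 0, 0], [0, 0, 0]])

```text
time: 12.3
tool_pos: [451.7, 324.4, 91.1]
tcp_rot: [179.9, 0.1, -179.9]
ft_force: [-0.3, -0.9, -2.2]
finger_gap: 52.1
grip_force: 31.6
```

servo_tool(fingers=[0.045, 0.045, 0.045, 0.045, 0.045, 0.045, 0.045], linear=[[0, 0.01, 0], [0, 0.01, 0], [0, 0.01, 0.02], [0, 0.01, 0.035], [0, 0.01, 0.048], [0, 0.01, 0.053], [0, 0.01, 0.053]], rotation=[[0, 0, 0], [0, 0, 0], [0, 0, 0], [0, 0, 0], [0, 0, 0], [0, 0, 0], [0, 0, 0]])

```text
time: 13.0
tool_pos: [451.4, 330.0, 36.1]
tcp_rot: [-179.9, -0.1, 180.0]
ft_force: [0.7, -0.2, -1.1]
finger_gap: 52.0
grip_force: 31.6
```

Commanded z is about 37. I'll lower to about 30.5.

servo_tool(fingers=[0.045, 0.045, 0.045, 0.045, 0.045, 0.045], linear=[[0, 0, 0.001], [0, 0, 0.002], [0, 0, 0.003], [0, 0, 0.004], [0, 0, 0.005], [0, 0, 0.005]], rotation=[[0, 0, 0], [0, 0, 0], [0, 0, 0], [0, 0, 0], [0, 0, 0], [0, 0, 0]])

```text
time: 13.6
tool_pos: [451.9, 331.0, 32.2]
tcp_rot: [-180.0, -0.0, -180.0]
ft_force: [-0.5, 0.0, -0.8]
finger_gap: 52.3
grip_force: 31.6
```

servo_tool(fingers=[0.045, 0.045, 0.045], linear=[[0, 0, 0.001], [0, 0, 0.002], [0, 0, 0.002]], rotation=[[0, 0, 0], [0, 0, 0], [0, 0, 0]])

```text
time: 13.9
tool_pos: [452.1, 331.2, 31.6]
tcp_rot: [-180.0, -0.0, -180.0]
ft_force: [-5.7, -3.8, 12.8]
finger_gap: 52.2
grip_force: 32.9
```

servo_tool(fingers=[0.045, 0.055, 0.062, 0.065, 0.065, 0.065, 0.065, 0.065, 0.065, 0.065], linear=[[0, 0, -0.001], [0, 0, -0.001], [0, 0, -0.001], [0, 0, -0.002], [0, 0, -0.02], [0, 0, -0.06], [0, 0, -0.1], [0, -0.03, -0.11], [-0.02, -0.07, -0.11], [-0.05, -0.1, -0.11]], rotation=[[0, 0, 0], [0, 0, 0], [0, 0, 0], [0, 0, 0], [0, 0, 0], [0, 0, 0], [0, 0, 0], [0, 0, 0], [0, 0, 0], [0, 0, 0]])

```text
time: 14.9
tool_pos: [501.9, 230.0, 141.2]
tcp_rot: [180.0, 0.1, -179.9]
ft_force: [0.1, 0.9, 0.2]
finger_gap: 65.1
grip_force: 0.0
```

servo_tool(fingers=[0.08, 0.08, 0.08, 0.08, 0.08, 0.08, 0.08, 0.08], linear=[[-0.04, -0.025, 0], [-0.08, -0.05, 0.02], [-0.115, -0.066, 0.05], [-0.125, -0.072, 0.07], [-0.125, -0.072, 0.09], [-0.125, -0.072, 0.105], [-0.125, -0.072, 0.115], [-0.125, -0.072, 0.115]], rotation=[[0, 0, 0], [0, 0, 0], [0, 0, 0], [0, 0, 0], [0, 0, 0], [0, 0, 0], [0, 0, 0], [0, 0, 0]])

```text
time: 15.7
tool_pos: [625.5, 159.2, 23.6]
tcp_rot: [-180.0, -0.2, -180.0]
ft_force: [-0.1, -0.3, -0.5]
finger_gap: 80.3
grip_force: 0.0
```

servo_tool(fingers=[0.06, 0.05, 0.04, 0.035, 0.035, 0.035], linear=[[0, 0, 0], [0, 0, 0], [0, 0, 0], [0, 0, 0], [0, 0, 0], [0, 0, 0]], rotation=[[0, 0, 0], [0, 0, 0], [0, 0, 0], [0, 0, 0], [0, 0, 0], [0, 0, 0]])

```text
time: 16.3
tool_pos: [628.0, 159.5, 27.2]
tcp_rot: [180.0, 0.1, -180.0]
ft_force: [-1.4, 0.1, 6.3]
finger_gap: 42.3
grip_force: 30.3
```

Run:
```python
from h import *
s=snap('scene');t=snap('side')
a=cv2.resize(s['frame'][120:270,270:470],(800,600));b=cv2.resize(t['frame'][200:350,150:350],(800,600))
cv2.imwrite('pics/c1.png',cv2.resize(np.hstack([a,b]),(800,300))[:,:,::-1])
```

```text
(no output)
```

View pics/c1.png

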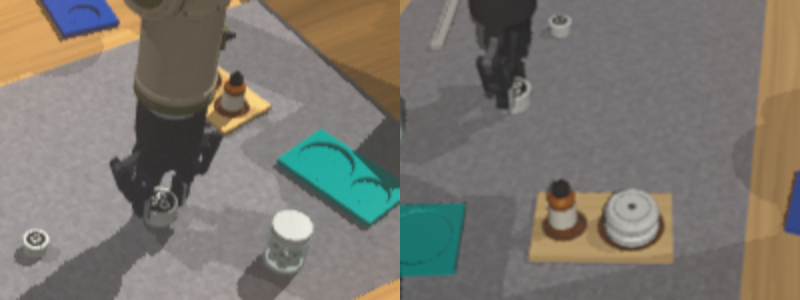

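The side crop shows the bottle and slim yo-yo seated in tray_two (lower right of the picture), and the tin is gripped. Next I carry it to tray_three.

servo_tool(fingers=[0.035, 0.035, 0.035, 0.035, 0.035, 0.035, 0.035, 0.035, 0.035, 0.035], linear=[[0, 0, -0.02], [0, 0, -0.055], [0.008, -0.03, -0.075], [0.018, -0.07, -0.075], [0.03, -0.11, -0.075], [0.042, -0.155, -0.075], [0.055, -0.2, -0.075], [0.067, -0.245, -0.075], [0.08, -0.29, -0.075], [0.09, -0.33, -0.075]], rotation=[[0, 0, 0], [0, 0, 0], [0, 0, 0], [0, 0, 0], [0, 0, 0], [0, 0, 0], [0, 0, 0], [0, 0, 0], [0, 0, 0], [0, 0, 0]])

```text
time: 17.4
tool_pos: [536.2, -173.1, 100.9]
tcp_rot: [-180.0, 0.1, 180.0]
ft_force: [0.5, -1.3, 0.0]
finger_gap: 42.5
grip_force: 30.7
```

servo_tool(fingers=[0.035, 0.035, 0.035, 0.035, 0.035, 0.035, 0.035, 0.035, 0.035, 0.035], linear=[[0.012, -0.045, 0], [0.025, -0.09, 0], [0.035, -0.13, 0], [0.045, -0.155, 0], [0.045, -0.163, 0], [0.045, -0.163, 0.02], [0.045, -0.163, 0.04], [0.045, -0.163, 0.055], [0.045, -0.163, 0.064], [0.045, -0.163, 0.064]], rotation=[[0, 0, 0], [0, 0, 0], [0, 0, 0], [0, 0, 0], [0, 0, 0], [0, 0, 0], [0, 0, 0], [0, 0, 0], [0, 0, 0], [0, 0, 0]])

```text
time: 18.4
tool_pos: [491.3, -332.7, 34.7]
tcp_rot: [179.9, -0.1, -180.0]
ft_force: [0.2, -0.6, -0.8]
finger_gap: 42.3
grip_force: 30.7
```

servo_tool(fingers=[0.035, 0.035, 0.035, 0.035, 0.035], linear=[[0, 0, 0.001], [0, 0, 0.002], [0, 0, 0.003], [0, 0, 0.004], [0, 0, 0.004]], rotation=[[0, 0, 0], [0, 0, 0], [0, 0, 0], [0, 0, 0], [0, 0, 0]])

```text
time: 18.9
tool_pos: [492.1, -334.1, 32.4]
tcp_rot: [-180.0, 0.0, 180.0]
ft_force: [1.0, 0.4, -0.6]
finger_gap: 42.4
grip_force: 30.7
```

servo_tool(fingers=[0.035, 0.035, 0.035, 0.035], linear=[[0, 0, 0.001], [0, 0, 0.002], [0, 0, 0.002], [0, 0, 0.002]], rotation=[[0, 0, 0], [0, 0, 0], [0, 0, 0], [0, 0, 0]])

```text
time: 19.3
tool_pos: [492.1, -334.1, 31.1]
tcp_rot: [-180.0, 0.0, 180.0]
ft_force: [-3.3, 1.9, 7.1]
finger_gap: 42.4
grip_force: 31.4
```

servo_tool(fingers=[0.035, 0.045, 0.053, 0.056, 0.056, 0.056, 0.056, 0.056, 0.056, 0.08], linear=[[0, 0, -0.001], [0, 0, -0.001], [0, 0, -0.001], [0, 0, -0.002], [0, 0, -0.02], [0, 0, -0.05], [0, 0.03, -0.07], [-0.03, 0.065, -0.07], [-0.06, 0.1, -0.07], [-0.09, 0.135, -0.07]], rotation=[[0, 0, 0], [0, 0, 0], [0, 0, 0], [0, 0, 0], [0, 0, 0], [0, 0, 0], [0, 0, 0], [0, 0, 0], [0, 0, 0], [0, 0, 0]])

```text
time: 20.3
tool_pos: [583.0, -197.9, 100.9]
tcp_rot: [-180.0, 0.1, 179.9]
ft_force: [1.1, -1.2, -0.0]
finger_gap: 68.8
grip_force: 0.0
```

servo_tool(fingers=[0.085, 0.085, 0.085, 0.085, 0.085, 0.085, 0.085, 0.085], linear=[[-0.025, 0.035, 0], [-0.037, 0.06, 0], [-0.037, 0.067, 0], [-0.037, 0.067, 0], [-0.037, 0.067, 0.025], [-0.037, 0.067, 0.045], [-0.037, 0.067, 0.062], [-0.037, 0.067, 0.062]], rotation=[[0, 0, 0], [0, 0, 0], [0, 0, 0], [0, 0, 0], [0, 0, 0], [0, 0, 0], [0, 0, 0], [0, 0, 0]])

```text
time: 21.1
tool_pos: [616.2, -132.5, 34.9]
tcp_rot: [179.9, -0.3, 179.9]
ft_force: [0.2, 0.2, -0.9]
finger_gap: 84.5
grip_force: 0.0
```

servo_tool(fingers=[0.07, 0.06, 0.055, 0.05, 0.045, 0.045], linear=[[0, 0, 0], [0, 0, 0], [0, 0, 0], [0, 0, 0], [0, 0, 0], [0, 0, 0]], rotation=[[0, 0, 0], [0, 0, 0], [0, 0, 0], [0, 0, 0], [0, 0, 0], [0, 0, 0]])

```text
time: 21.7
tool_pos: [620.1, -132.5, 40.3]
tcp_rot: [-179.9, 0.1, -180.0]
ft_force: [-2.7, -0.4, 6.2]
finger_gap: 54.1
grip_force: 30.7
```

servo_tool(fingers=[0.045, 0.045, 0.045, 0.045, 0.045, 0.045, 0.045, 0.045, 0.045, 0.045], linear=[[0, 0, -0.02], [0, 0, -0.045], [0.02, -0.02, -0.055], [0.045, -0.045, -0.055], [0.075, -0.075, -0.055], [0.105, -0.105, -0.055], [0.135, -0.135, -0.055], [0.165, -0.165, -0.055], [0.188, -0.188, -0.055], [0.2, -0.203, -0.055]], rotation=[[0, 0, 0], [0, 0, 0], [0, 0, 0], [0, 0, 0], [0, 0, 0], [0, 0, 0], [0, 0, 0], [0, 0, 0], [0, 0, 0], [0, 0, 0]])

```text
time: 22.7
tool_pos: [417.4, -336.8, 94.1]
tcp_rot: [-179.9, 0.0, 179.9]
ft_force: [0.2, -0.0, -0.0]
finger_gap: 54.0
grip_force: 31.8
```

servo_tool(fingers=[0.045, 0.045, 0.045, 0.045, 0.045, 0.045, 0.045], linear=[[0, 0, 0], [0, 0, 0], [0, 0, 0.015], [0, 0, 0.03], [0, 0, 0.04], [0, 0, 0.044], [0, 0, 0.044]], rotation=[[0, 0, 0], [0, 0, 0], [0, 0, 0], [0, 0, 0], [0, 0, 0], [0, 0, 0], [0, 0, 0]])

```text
time: 23.4
tool_pos: [418.4, -333.9, 47.7]
tcp_rot: [179.9, -0.1, -180.0]
ft_force: [0.4, 0.4, -0.8]
finger_gap: 54.0
grip_force: 31.8
```

servo_tool(fingers=[0.045, 0.045, 0.045, 0.045, 0.045], linear=[[0, 0, 0.001], [0, 0, 0.002], [0, 0, 0.003], [0, 0, 0.004], [0, 0, 0.004]], rotation=[[0, 0, 0], [0, 0, 0], [0, 0, 0], [0, 0, 0], [0, 0, 0]])

```text
time: 23.9
tool_pos: [419.0, -335.0, 45.4]
tcp_rot: [-180.0, 0.0, 180.0]
ft_force: [0.2, 0.8, -0.4]
finger_gap: 53.7
grip_force: 31.8
```

servo_tool(fingers=[0.045, 0.045, 0.045, 0.045], linear=[[0, 0, 0.001], [0, 0, 0.002], [0, 0, 0.002], [0, 0, 0.002]], rotation=[[0, 0, 0], [0, 0, 0], [0, 0, 0], [0, 0, 0]])

```text
time: 24.3
tool_pos: [419.1, -335.2, 44.3]
tcp_rot: [-180.0, -0.0, -180.0]
ft_force: [-4.6, 2.6, 9.4]
finger_gap: 53.8
grip_force: 32.4
```

servo_tool(fingers=[0.045, 0.055, 0.065, 0.068, 0.068, 0.068, 0.068, 0.068], linear=[[0, 0, -0.001], [0, 0, -0.001], [0, 0, -0.001], [0, 0, -0.002], [0, 0, -0.015], [0, 0, -0.04], [0, 0, -0.07], [0, 0, -0.07]], rotation=[[0, 0, 0], [0, 0, 0], [0, 0, 0], [0, 0, 0], [0, 0, 0], [0, 0, 0], [0, 0, 0], [0, 0, 0]])

```text
time: 25.1
tool_pos: [421.6, -337.4, 119.3]
tcp_rot: [-179.7, 0.4, -180.0]
ft_force: [0.5, -0.7, 1.6]
finger_gap: 68.1
grip_force: 0.0
```

servo_tool(fingers=[0.05, 0.05, 0.05, 0.05, 0.05, 0.05, 0.05, 0.05, 0.05, 0.05], linear=[[-0.008, 0.03, 0], [-0.016, 0.06, 0], [-0.024, 0.09, 0], [-0.032, 0.12, 0], [-0.038, 0.15, 0], [-0.041, 0.17, 0], [-0.041, 0.182, 0.02], [-0.041, 0.182, 0.045], [-0.041, 0.182, 0.06], [-0.041, 0.182, 0.06]], rotation=[[0, 0, 8], [0, 0, 16], [0, 0, 24], [0, 0, 32], [0, 0, 40], [0, 0, 48], [0, 0, 55], [0, 0, 58], [0, 0, 58], [0, 0, 58]])

```text
time: 26.1
tool_pos: [458.2, -151.9, 51.2]
tcp_rot: [-179.9, -0.2, 122.0]
ft_force: [-0.2, 0.2, 0.0]
finger_gap: 49.7
grip_force: 0.0
```

Run:
```python
from h import *
snap('wrist','w6.png');a=r.sense();print(a['tool_pos'],a['tcp_rot'])
```

```text
[ 459.14182364 -152.52913888   52.68005325] [-1.79926658e+02 -1.09143759e-01  1.22019870e+02]
```

View pics/w6.png

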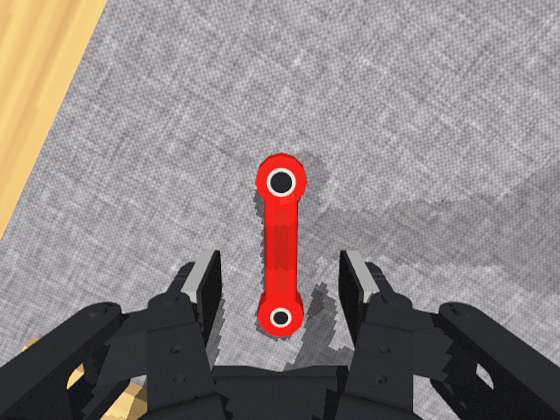

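The wrench is vertical in the image and centred between the pads, so I descend and grip.

servo_tool(fingers=[0.05, 0.05, 0.05, 0.05, 0.03, 0.02, 0.01, 0.008, 0.008, 0.008], linear=[[0, 0, 0.012], [0, 0, 0.024], [0, 0, 0.03], [0, 0, 0.03], [0, 0, 0.03], [0, 0, 0.03], [0, 0, 0.03], [0, 0, 0.03], [0, 0, 0.03], [0, 0, 0.03]], rotation=[[0, 0, 0], [0, 0, 0], [0, 0, 0], [0, 0, 0], [0, 0, 0], [0, 0, 0], [0, 0, 0], [0, 0, 0], [0, 0, 0], [0, 0, 0]])

```text
time: 27.15
tool_pos: [460.6, -153.2, 23.9]
tcp_rot: [180.0, 0.1, 122.0]
ft_force: [-0.5, -0.6, 5.5]
finger_gap: 15.0
grip_force: 31.8
```

servo_tool(fingers=[0.02, 0.03, 0.03, 0.03, 0.02, 0.01, 0.008, 0.008, 0.008], linear=[[0, 0, 0], [0, 0, 0], [0, 0, -0.002], [0, 0, -0.002], [0, 0, -0.002], [0, 0, -0.002], [0, 0, -0.002], [0, 0, -0.002], [0, 0, -0.002]], rotation=[[0, 0, 0], [0, 0, 0], [0, 0, 0], [0, 0, 0], [0, 0, 0], [0, 0, 0], [0, 0, 0], [0, 0, 0], [0, 0, 0]])

```text
time: 28.05
tool_pos: [460.1, -153.0, 25.4]
tcp_rot: [180.0, 0.0, 122.0]
ft_force: [0.6, 0.1, 1.8]
finger_gap: 14.7
grip_force: 31.1
```

servo_tool(fingers=[0.008, 0.008, 0.008, 0.008], linear=[[0, 0, -0.02], [0, 0, -0.05], [0, 0, -0.07], [0, 0, -0.07]], rotation=[[0, 0, 8], [0, 0, 16], [0, 0, 24], [0, 0, 31]])

```text
time: 28.45
tool_pos: [462.1, -153.9, 98.7]
tcp_rot: [179.7, 0.1, 90.7]
ft_force: [1.3, -0.0, -0.2]
finger_gap: 14.6
grip_force: 30.9
```

servo_tool(fingers=[0.008, 0.008, 0.008], linear=[[0, 0, 0], [0, 0, 0], [0, 0, 0]], rotation=[[0, 0, 0], [0, 0, 0], [0, 0, 0]])

```text
time: 28.75
tool_pos: [459.3, -152.7, 94.4]
tcp_rot: [-179.9, -0.0, 91.2]
ft_force: [0.5, -0.1, -1.3]
finger_gap: 14.9
grip_force: 30.9
```

servo_tool(fingers=[0.008, 0.008, 0.008, 0.008, 0.008, 0.008, 0.008, 0.008, 0.008, 0.008], linear=[[-0.02, 0.01, 0], [-0.05, 0.026, 0], [-0.085, 0.044, 0], [-0.12, 0.063, 0], [-0.155, 0.081, 0], [-0.173, 0.091, 0], [-0.181, 0.0956, 0], [-0.181, 0.0956, 0], [-0.181, 0.0956, 0.02], [-0.181, 0.0956, 0.04]], rotation=[[0, 0, 0], [0, 0, 0], [0, 0, 0], [0, 0, 0], [0, 0, 0], [0, 0, 0], [0, 0, 0], [0, 0, 0], [0, 0, 0], [0, 0, 0]])

```text
time: 29.75
tool_pos: [558.8, -331.2, 55.3]
tcp_rot: [180.0, 0.0, 91.1]
ft_force: [-0.6, -0.0, -0.4]
finger_gap: 14.8
grip_force: 30.9
```

servo_tool(fingers=[0.008, 0.008, 0.008], linear=[[0, 0, 0.01], [0, 0, 0.018], [0, 0, 0.018]], rotation=[[0, 0, 0], [0, 0, 0], [0, 0, 0]])

```text
time: 30.05
tool_pos: [558.0, -331.1, 36.2]
tcp_rot: [-179.9, -0.1, 91.0]
ft_force: [-0.4, 0.4, 0.4]
finger_gap: 15.2
grip_force: 30.9
```

Run:
```python
from h import *
snap('wrist','w7.png');a=r.sense();print(a['tool_pos'],a['tcp_rot'])
```

```text
[ 558.56961987 -331.74147856   37.23079684] [-1.79970962e+02 -2.49553451e-02  9.10314412e+01]
```

View pics/w7.png

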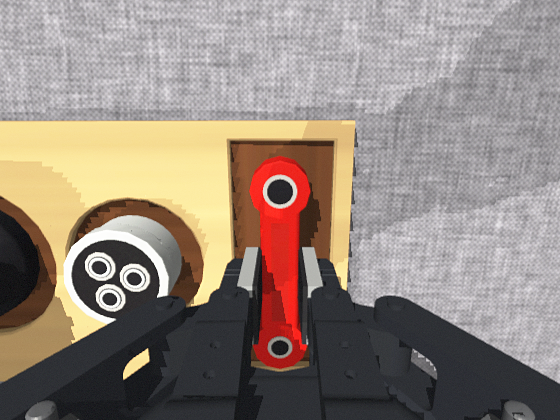

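The wrench hangs level and centred over the oblong pocket (232–332 px), and the tin sits well in its own pocket.

servo_tool(fingers=[0.008, 0.008, 0.008, 0.008, 0.008, 0.008], linear=[[0, 0, 0.002], [0, 0, 0.004], [0, 0, 0.005], [0, 0, 0.006], [0, 0, 0.007], [0, 0, 0.007]], rotation=[[0, 0, 0], [0, 0, 0], [0, 0, 0], [0, 0, 0], [0, 0, 0], [0, 0, 0]])

```text
time: 30.7
tool_pos: [558.6, -332.3, 30.1]
tcp_rot: [-180.0, -0.0, 91.0]
ft_force: [0.6, -0.4, 0.2]
finger_gap: 15.0
grip_force: 30.9
```

servo_tool(fingers=[0.008, 0.008, 0.008], linear=[[0, 0, 0.001], [0, 0, 0.0015], [0, 0, 0.0015]], rotation=[[0, 0, 0], [0, 0, 0], [0, 0, 0]])

```text
time: 31.0
tool_pos: [558.9, -332.4, 29.4]
tcp_rot: [180.0, 0.0, 91.0]
ft_force: [-1.4, 0.7, 5.4]
finger_gap: 14.8
grip_force: 31.5
```

Contact. I release, then rise to look at the result.

servo_tool(fingers=[0.008, 0.018, 0.026, 0.028, 0.028, 0.028, 0.028, 0.028, 0.028, 0.028], linear=[[0, 0, -0.001], [0, 0, -0.001], [0, 0, -0.001], [0, 0, -0.002], [0, 0, -0.015], [0, 0, -0.05], [0.02, -0.03, -0.1], [0.02, -0.06, -0.15], [0.02, -0.07, -0.2], [0.02, -0.07, -0.2]], rotation=[[0, 0, 0], [0, 0, 0], [0, 0, 0], [0, 0, 0], [0, 0, 0], [0, 0, 0], [0, 0, 0], [0, 0, 0], [0, 0, 0], [0, 0, 0]])

```text
time: 32.0
tool_pos: [489.0, -314.8, 236.2]
tcp_rot: [179.6, 0.3, 91.0]
ft_force: [0.7, -0.4, 0.6]
finger_gap: 27.9
grip_force: 0.0
```

servo_tool(fingers=[0.028, 0.028, 0.028], linear=[[0, 0, 0], [0, 0, 0], [0, 0, 0]], rotation=[[0, 0, 0], [0, 0, 0], [0, 0, 0]])

```text
time: 32.3
tool_pos: [488.0, -313.0, 227.4]
tcp_rot: [-179.9, -0.1, 91.0]
ft_force: [0.9, 0.6, 0.7]
finger_gap: 28.1
grip_force: 0.0
```

Run:
```python
from h import *
w=snap('wrist','w8.png');b=snap('side')['frame']
cv2.imwrite('pics/side8.png',cv2.resize(b[130:350,190:350],(580,800))[:,:,::-1][:600] if 0 else cv2.resize(b[130:350,120:400],(763,600))[:,:,::-1])
a=r.sense();print(a['tool_pos'],a['time'])
for c in blobs(w,(0,180,120),(5,255,255),500):
    print('red',cv2.minAreaRect(pts(w,c,18).astype(np.float32)))
```

```text
[ 487.89746597 -312.86552374  226.8456742 ] 32.4
red ((558.4772338867188, -330.6590576171875), (25.415172576904297, 95.05565643310547), 1.191673994064331)
```

View pics/w8.png

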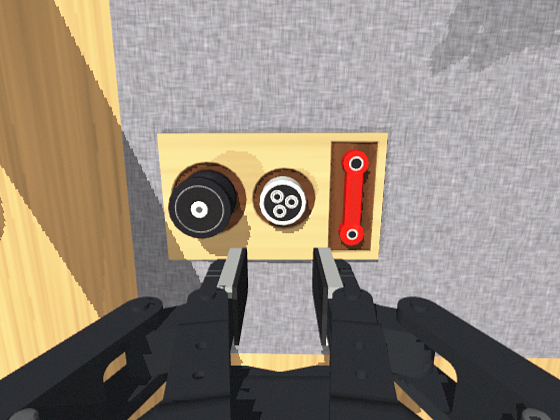

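View pics/side8.png

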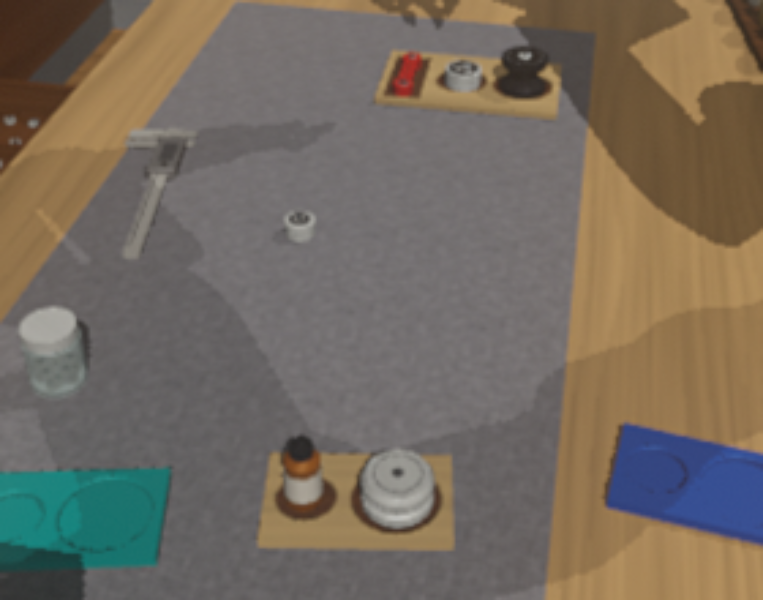

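The wrist view shows the black yo-yo hub at (199,210), the tin at (283,202) and the wrench at (353,198), all within their pockets. The side view shows the bottle and slim yo-yo seated, and the small tin, caliper and jar undisturbed.

```bash
python3 -c "
from bench import r
print(r.hand_in())"
```

```text
the job is handed in; nothing more can be done
None
```

Both kits are made up and handed in at about 32 s. In the last pictures all five things sit in their pockets and the small tin, caliper and jar look undisturbed; the hand-in returned no verdict.

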